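# Meter a few lens caps from a tipping tray

## Robot

A 6-joint arm with a two-finger parallel gripper is mounted at the origin on the work surface; the furniture and walls round the work are solid. World frame = base frame: x ahead of the robot, y to its left, z up, the work surface at z = 0. Lengths are in mm, angles in degrees, forces in N, time in s.
With the tool pointing down it reaches from about 350 to 850 mm from the base axis. Payload 8.1 kg.
Tool frame: the origin (TCP) lies between the finger pads; the fingertips stand 22 mm ahead of it and the grasp point (between the pads) lies 3 mm ahead of it; z points along the fingers, y is the line along which they close (so a half turn about z gives the same grasp; the last joint's range is limited). The gripper opens to 85 mm and grips with 20 to 120 N. Pads are 22 mm wide; open, the fingers measure 114 mm over their backs; the gripper's body (76 mm by 85 mm) begins 54 mm behind the grasp point. The pads swing forward as they close: fully open they stand 13 mm farther back than shut.
Start: joints at [60.195, 7.471, 85.268, -0, 87.261, -4.893], TCP at [252.717, 544.187, 253.292] pointing down, gripper open.
Joint ranges: [-169.43, 169.43], [-51.17, 129.36], [1.28, 143.12], [-76.62, 256.62], [0, 156.53], [-152.29, 152.29]. Speed limits (degrees/s): [136.94, 136.94, 159.86, 180, 180, 180].

## Interface

Orientations are given as [roll, pitch, yaw] about the fixed x, y, z axes, in that order (R = Rz(yaw) Ry(pitch) Rx(roll)).
In Python, from bench import r, vision gives the robot as it stands.
- The arm moves only by the tool step_arm, never from a script. Its argument "targets" is a list that holds one entry, the list of rows, each a list of 6 numbers: the shift along the world's x, y, z in mm, then the turn, a rotation vector about the world's x, y, z in rad. In form: [[[x, y, z, rx, ry, rz], ...]]. A call has 1 to 12 rows; each row is the pose to reach, as a shift and turn from the pose commanded when the call began; what a row does not reach only later rows make up. A row lasts 1/12 s, in which the tool goes at most 41.7 mm and 7.16 degrees, less where a joint would pass 70% of its speed; a pose out of reach is approached as far as the arm can. A call with a gripper value outside its range is refused whole. "fingers" is the gripper's target within -1 to 1 (shut at 1, half-way at 0, fully open at -1), set as the call begins (left out, the last holds). The fingers move at their own pace and stop on an object; "newtons" is the grip in N (left out, the last holds). Time passes only in rows, so rows that repeat a pose let the fingers close. It gives the time, the measured TCP pose, the force, the opening and the grip force at its end, in the units of the state.
- r.sense(): the state, without advancing time (a new reading comes with each control period).
- vision.snapshot(name): name is "scene" or "top" or "wrist"; returns a dict with "img" (420x560x3 uint8, blue, green, red), "mtx" (3x3 intrinsics, pixels), "eye" and "attitude" of the camera in the world. Camera axes: x right, y up, looking along -z (the intrinsics and any distortion apply to the point x, -y, -z); pixel columns grow to the right and rows downward; lengths in mm; the calibration is good to about 2 mm. The wrist camera is an equidistant fisheye: a pixel r from the principal point sees the ray r / f radians off the axis. A picture is of the moment at which its call begins. There is no depth.
- r.hand_in(): hands the job in; it is judged then, once.
The state is a dict: "time": time; "joint_pos": joint angles; "qd": joint speeds; "joint_efforts": joint torques, N m; "tool_pos": TCP position; "tcp_rot": TCP orientation; "ft_force": force on the tool from outside, world axes, zero at the start; "wrist_torque": the same for the moment, N m; "finger_gap": finger opening in mm; "grip_force": force on a finger pad.
Only numpy, scipy, OpenCV 4.12 (cv2) and the standard library are available. Lean on these libraries where they do the work, as an engineer would, in place of code of your own. Each camera call takes 0.05 s, during which the arm holds its last target. There are 200 camera calls.

## Task

Of the two tipping trays, take the one with the row of round black lens caps by its ball knob and tip it just until the first cap slides, and hold it there while two or three caps run over the lip into the steel dish below. Then lower the tray until it lies level on its rest again and let go. The last two caps must stay in the tray, and the other tray, with the square plates, must not be tipped.

Things in the scene. Friction and masses are not known exactly. Their poses are not given: they have to be found in the camera images.
- cap_tray (a joint): tilt in rad of the tipping tray with the round lens caps: 0 level on its rest, grows as the knob end is raised (at most 1.2), falls back to 0 by its own weight (0.25 kg). Narrow aluminium tray, 27 mm wide inside, 147 long, walls 16, on a fixed grey stand. The front caps slide at 24 to 37 degrees, as the friction of the day has it; those on the bent rear part 9 degrees later
- cap_tray_lip (a point): middle of that tray's open lip, on its floor and the hinge line, 58 mm above the bench; stays put as the tray tips. x runs along the floor to the knob end (turning with the tray), y along the hinge, z out of the floor. The floor is level for 90 mm from the lip (caps 1 to 3), then bent 9 degrees down (caps 4, 5)
- cap_tray_knob (a point): centre of the black ball knob, 25 mm across, on an 8 mm upright steel stem at the closed end of that tray; 157 mm along x and 55 mm along z from the lip, so 113 mm above the bench when level. It moves on an arc about the hinge, up and towards the lip; the ball may be pinched from above from any side and turns between the fingers
- cap_dish: loose open steel dish, 100 x 90 x 26 mm (x, y, z), walls 3 mm, on the bench under and before the lip of the cap tray; origin at the centre of its underside
- plate_tray (a joint): tilt in rad of the other tipping tray, wider (49 mm inside), with the same stand and knob, which holds two square white plates, 44 mm; 0 is level. To be left alone
- cap_1: black round lens cap, 22 mm across, 10 mm high, the first from the lip in the single row (18 mm from the lip, on the front part); origin at the centre of its underside
- cap_2: black round lens cap, 22 mm across, 10 mm high, the second from the lip in the single row (44 mm from the lip, on the front part); origin at the centre of its underside
- cap_3: black round lens cap, 22 mm across, 10 mm high, the third from the lip in the single row (70 mm from the lip, on the front part); origin at the centre of its underside
- cap_4: black round lens cap, 22 mm across, 10 mm high, the fourth from the lip in the single row (about 107 mm from the lip, on the rear part); origin at the centre of its underside
- cap_5: black round lens cap, 22 mm across, 10 mm high, the fifth from the lip in the single row (about 132 mm from the lip, on the rear part); origin at the centre of its underside
There are look-alikes about, which are no part of the job. Leave any red look-alike of the cap_dish alone. Leave any pink look-alike of the part that bears cap_tray alone.

How it is judged (in metres and radians):
On the way:
1. with the cap tray held tipped, the first two caps have slid into the dish (value of joint cap_tray above 0.1 rad and x of cap_1 in the frame of cap_dish between -0.05 and 0.05 m and y of cap_1 in the frame of cap_dish between -0.045 and 0.045 m and z of cap_1 in the frame of cap_dish between -0.002 and 0.035 m and x of cap_2 in the frame of cap_dish between -0.05 and 0.05 m and y of cap_2 in the frame of cap_dish between -0.045 and 0.045 m and z of cap_2 in the frame of cap_dish between -0.002 and 0.035 m), for 0.1 s.
At the end, for the whole second after the job is handed in: the first two caps lie at rest in the dish, the third lies in the dish or in the tray, the fourth and fifth are still in the tray, and the tray lies level (within 0.06 rad) and is released (x of cap_1 in the frame of cap_dish between -0.05 and 0.05 m and y of cap_1 in the frame of cap_dish between -0.045 and 0.045 m and z of cap_1 in the frame of cap_dish between -0.002 and 0.035 m and x of cap_2 in the frame of cap_dish between -0.05 and 0.05 m and y of cap_2 in the frame of cap_dish between -0.045 and 0.045 m and z of cap_2 in the frame of cap_dish between -0.002 and 0.035 m and ((x of cap_3 in the frame of cap_dish between -0.05 and 0.05 m and y of cap_3 in the frame of cap_dish between -0.045 and 0.045 m and z of cap_3 in the frame of cap_dish between -0.002 and 0.035 m) or (x of cap_3 in the frame of cap_tray_lip between 0 and 0.15 m and y of cap_3 in the frame of cap_tray_lip between -0.02 and 0.02 m and z of cap_3 in the frame of cap_tray_lip between -0.02 and 0.02 m)) and x of cap_4 in the frame of cap_tray_lip between 0 and 0.15 m and y of cap_4 in the frame of cap_tray_lip between -0.02 and 0.02 m and z of cap_4 in the frame of cap_tray_lip between -0.02 and 0.02 m and x of cap_5 in the frame of cap_tray_lip between 0 and 0.15 m and y of cap_5 in the frame of cap_tray_lip between -0.02 and 0.02 m and z of cap_5 in the frame of cap_tray_lip between -0.02 and 0.02 m and value of joint cap_tray below 0.06 rad and linear speed of each of cap_1, cap_2, cap_3 below 0.03 m/s); the robot touches nothing.
It fails at once if the fourth or fifth cap leaves the tray (x of any of cap_4, cap_5 in the frame of cap_tray_lip below 0 m).
It fails at once if the tray with the square plates is tipped (value of joint plate_tray above 0.1 rad).
It also fails if it takes over 48 s, if anything falls off the work surface, if the arm or the gripper's body presses on something with over 40 N, if the wrist force passes 120 N, or if a joint passes its speed limit or range.

## Working session

There is one attempt and no reset: what is moved stays moved. The work goes in short steps, Python scripts to look and compute and a tool call to move; the robot and the scene stay as the last step left them, time stands still between calls to the robot, and variables do not carry over. Pictures are saved under pics/ and viewed, at most 10 in all, crops included, and the job is handed in when it is done.

Besides the shell and the picture viewer there is one more tool, called as name(argument=value, ...) on one line, values as JSON. step_arm: Moves the arm, as the interface text tells. Its arguments: {"type":"object","properties":{"targets":{"type":"array"},"fingers":{"type":"number"},"newtons":{"type":"number"}},"required":["targets"]}

```bash
mkdir -p pics; cat > h.py <<'E'
import numpy as np,cv2,sys
from bench import r,vision
def snap(n,f):
    s=vision.snapshot(n); cv2.imwrite('pics/'+f,s['img']); return s
def att(s):
    a=np.array(s['attitude'],float)
    if a.shape==(3,3): return a
    from scipy.spatial.transform import Rotation as R
    return R.from_euler('xyz',a,degrees=True).as_matrix()
def ray(s,u,v):
    K=np.array(s['mtx'],float); x=(u-K[0,2])/K[0,0]; y=(v-K[1,2])/K[1,1]
    d=att(s)@np.array([x,-y,-1.]); return np.array(s['eye'],float),d
def onz(s,u,v,z):
    e,d=ray(s,u,v); return e+d*(z-e[2])/d[2]
E
python3 - <<'E'
from h import *
import pickle
a=snap('scene','scene.png');b=snap('top','top.png')
pickle.dump((a,b),open('s.pkl','wb'))
for s in(a,b):print({k:v for k,v in s.items() if k!='img'})
cv2.imwrite('pics/both.png',cv2.resize(np.vstack([a['img'],b['img']]),None,fx=.7,fy=.7))
E
```

```text
{'mtx': array([[467.11526763,   0.        , 273.08479899],
       [  0.        , 467.11526763, 202.17917379],
       [  0.        ,   0.        ,   1.        ]]), 'eye': array([ 197.75639788, -602.78231489, 1749.07892983]), 'attitude': array([ 27.59538831,   0.14703228, -31.03131379])}
{'mtx': array([[515.56989736,   0.        , 279.86376581],
       [  0.        , 515.56989736, 212.3760862 ],
       [  0.        ,   0.        ,   1.        ]]), 'eye': array([ 399.54945747,  138.23785795, 1704.06986867]), 'attitude': array([  9.17897748,   1.0258657 , -91.68880402])}
```

View pics/scene.png

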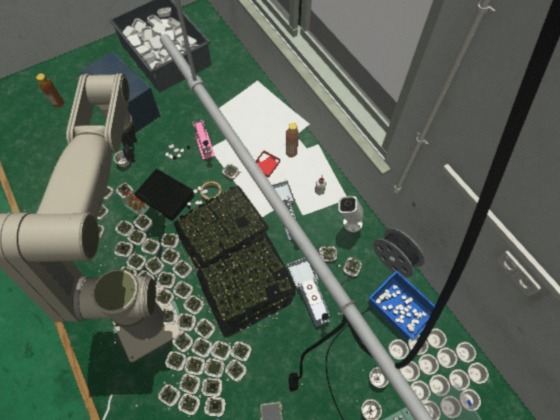

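View pics/top.png

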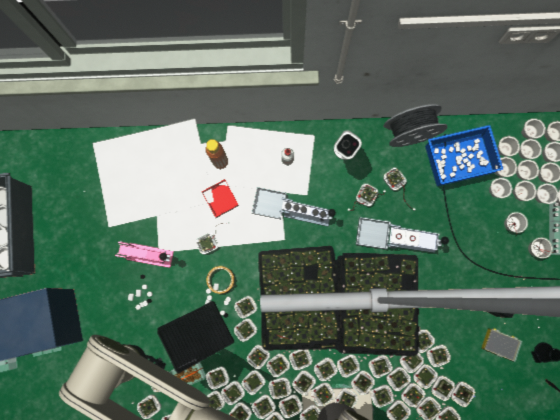

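Top view candidates:
- Tray with a row of dark discs, (300,208), with a steel dish at (267,203).
- Tray with white plates, (400,237).
- Pink look-alike tray, (145,254).
- Red look-alike dish, (220,198).

By the description I choose the tray at (300,208), and check it in a crop.

```bash
python3 - <<'E'
from h import *
import pickle
a,b=pickle.load(open('s.pkl','rb'))
c=b['img'][175:235,245:345]; d=a['img'][170:250,255:335]
cv2.imwrite('pics/crop1.png',np.vstack([cv2.resize(c,(700,420),interpolation=2)]))
print(onz(b,332,216,113),onz(b,267,203,26),onz(b,445,242,113))
E
```

```text
[640.71762565  -2.99124047 113.        ] [704.30648106 201.90250856  26.        ] [ 548.56586752 -346.58796209  113.        ]
```

View pics/crop1.png

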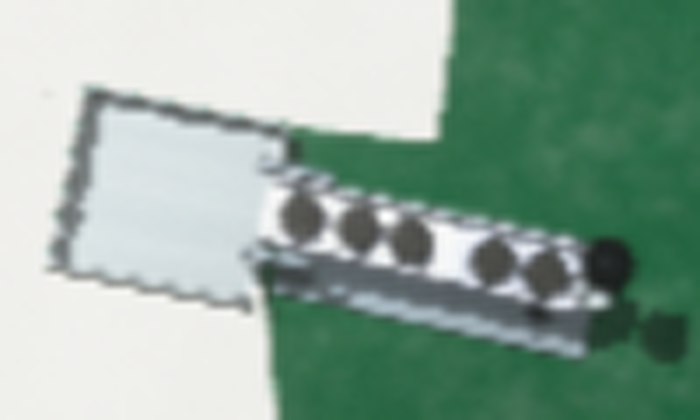

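The crop shows five round dark caps in a row, the black knob at crop (608,264), i.e. top pixel (331.4,212.2), cap 1 at crop (302,217) and cap 3 at (411,242). The steel dish is on the left. It is the right tray.

```bash
python3 - <<'E'
from h import *
import pickle
a,b=pickle.load(open('s.pkl','rb'))
P=lambda x,y,z:onz(b,245+x/7-.43,175+y/7-.43,z)
k=P(608,264,113);c=[P(302,217,68),P(360,228,68),P(411,242,68)]
print('knob',k);print('caps',c)
print([np.linalg.norm(c[i]-c[i+1]) for i in (0,1)])
for q in c:print(np.linalg.norm((k-q)[:2]),'az',np.degrees(np.arctan2(*(k-q)[1::-1])))
print('dish',P(165,195,0),r.sense())
# scene view: project knob
from scipy.spatial.transform import Rotation as R
q=att(a).T@(k-a['eye']);K=a['mtx'];print(K[0,2]+K[0,0]*q[0]/-q[2],K[1,2]+K[1,1]*-q[1]/-q[2])
E
```

```text
knob [652.49781289  -1.74193149 113.        ]
caps [array([686.08855068, 133.8020541 ,  68.        ]), array([680.08766301, 107.31578463,  68.        ]), array([672.80395112,  84.13447451,  68.        ])]
[np.float64(27.157561061161477), np.float64(24.298674825040365)]
139.64422542175677 az -103.91871635989631
112.4934899267472 az -104.19704013346906
88.24452592827589 az -103.3036750017754
dish [710.85809025 199.00298978   0.        ] {'time': 0.1, 'joint_pos': array([ 6.01953599e+01,  7.50945320e+00,  8.53241354e+01, -1.15661974e-03,
        8.72595839e+01, -4.89244252e+00]), 'qd': array([-0.03095366, -0.12250139, -0.12728774, -0.02020272, -0.14865459,
        0.01203294]), 'joint_efforts': array([ 1.71147374e-03, -5.70947850e+01, -5.01941371e+01, -6.80372682e-05,
        8.06055934e-03, -9.94625293e-05]), 'tool_pos': array([252.49196864, 543.78808385, 252.35262305]), 'tcp_rot': array([-1.79907068e+02, -6.79526655e-03,  1.55087853e+02]), 'ft_force': array([-0.2629714 ,  0.30366029, -0.37268365]), 'wrist_torque': array([-0.05483146,  0.01823459,  0.04043617]), 'grip_force': 0.0, 'finger_gap': 85.74278732716364}
294.92574517786045 226.50695018669126
```

```bash
python3 - <<'E'
from h import *
import pickle
a,b=pickle.load(open('s.pkl','rb'))
def tri(p,q):
    e,d=ray(a,*p);f,g=ray(b,*q)
    t=np.linalg.lstsq(np.c_[d,-g],f-e,rcond=None)[0];A=e+t[0]*d;B=f+t[1]*g
    return (A+B)/2,np.linalg.norm(A-B)
print(tri((166,42),(262,302)),tri((193,82),(378,300)),tri((350,305),(470,300)))
E
```

```text
(array([ 393.76729808,  173.58347985, 1022.74837001]), np.float64(2.6791782800877963)) (array([ 390.21859816,   26.48422411, 1041.25555395]), np.float64(1.342812300049338)) (array([ 467.78403389, -356.39518339,  441.92338048]), np.float64(217.08390977447047))
```

step_arm(targets=[[[12,-16,0,0,0,-0.05],[28,-38,0,0,0,-0.11],[46,-62,0,0,0,-0.17],[64,-87,0,0,0,-0.23],[82,-112,0,0,0,-0.29],[100,-137,0,0,0,-0.35],[118,-161,0,0,0,-0.41],[136,-186,0,0,0,-0.47],[154,-211,0,0,0,-0.53],[172,-236,0,0,0,-0.59],[190,-260,0,0,0,-0.65],[208,-284,0,0,0,-0.71]]], fingers=-1)

```text
time: 1.1
tool_pos: [461.2, 258.7, 252.9]
tcp_rot: [-180.0, -0.0, 114.2]
ft_force: [0.3, 0.1, -0.5]
finger_gap: 85.2
grip_force: 0.0
```

step_arm(targets=[[[18,-25,0,0,0,-0.06],[36,-49,0,0,0,-0.12],[54,-74,0,0,0,-0.18],[72,-98,0,0,0,-0.24],[90,-123,0,0,0,-0.3],[108,-148,0,0,0,-0.36],[126,-172,0,0,0,-0.42],[144,-197,0,0,0,-0.48],[162,-222,0,0,0,-0.54],[178,-243,0,0,0,-0.6],[188,-257,0,0,0,-0.65],[192,-262,0,0,0,-0.67]]])

```text
time: 2.1
tool_pos: [653.4, -4.4, 252.2]
tcp_rot: [-179.9, 0.0, 75.7]
ft_force: [-0.8, 0.2, -0.5]
finger_gap: 85.3
grip_force: 0.0
```

```bash
python3 - <<'E'
from h import *
import pickle
w=snap('wrist','w1.png');a=snap('scene','s1.png');pickle.dump((w,a),open('w.pkl','wb'))
print({k:v for k,v in w.items() if k!='img'})
s=r.sense();print(s['time'],s['tool_pos'],s['tcp_rot'],s['joint_pos'])
E
```

```text
{'mtx': array([[325.1922621 ,   0.        , 277.75237994],
       [  0.        , 325.1922621 , 210.48617815],
       [  0.        ,   0.        ,   1.        ]]), 'eye': array([673.38091543,  68.829014  , 372.79597477]), 'attitude': array([-17.42564758,   0.05371863, -14.30983097])}
2.2 [652.6943205   -2.59518438 252.40944628] [-1.79919671e+02  8.03902900e-03  7.59541727e+01] [-4.72958555e+00  1.56988997e+01  7.60252267e+01  5.07310729e-03
  8.83564449e+01  9.31609832e+00]
```

View pics/w1.png

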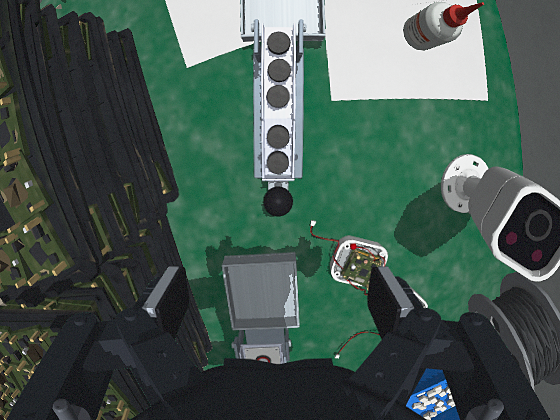

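The wrist picture shows the knob at (278,200), the caps in a line above it ((278,42) is cap 1, (278,162) is cap 5), and the tray axis upright in the image.

```bash
cat >> h.py <<'E'
def fish(s,u,v,z):
    K=s['mtx'];dx=(u-K[0,2])/K[0,0];dy=(v-K[1,2])/K[1,1];t=np.hypot(dx,dy)+1e-12
    d=att(s)@np.array([np.sin(t)*dx/t,-np.sin(t)*dy/t,-np.cos(t)]);e=np.array(s['eye']);return e+d*(z-e[2])/d[2]
E
python3 - <<'E'
from h import *
import pickle
w,a=pickle.load(open('w.pkl','rb'))
g=cv2.cvtColor(w['img'],6)
m=(g[175:230,255:300]<45).astype(np.uint8)
n,l,st,c=cv2.connectedComponentsWithStats(m);i=1+st[1:,4].argmax();print(st[i],c[i]+[255,175])
k=fish(w,*(c[i]+[255,175]),113);print(k)
c=[fish(w,278,v,z) for v,z in((42,68),(70,68),(97,68),(135,66),(162,61))]
for q in c:print(q,np.linalg.norm((k-q)[:2]),np.degrees(np.arctan2(*(q-k)[1::-1])))
E
```

```text
[  8   9  30  32 656] [277.43597561 201.14481707]
[654.74452614  -2.18399224 113.        ]
[689.69460976 133.02201201  68.        ] 139.6501769729592 75.50658045386625
[683.01006127 106.81721223  68.        ] 112.6064076801229 75.46260766405594
[676.7053969   82.09732129  68.        ] 87.09546287690085 75.39539543599989
[667.85741817  47.39962397  66.        ] 51.28823386898119 75.18667675179195
[661.28520615  21.62374894  61.        ] 24.68985691912852 74.63817833160341
```

step_arm(targets=[[[1,0,-8,0,0,0],[1,0,-24,0,0,0],[1,0,-42,0,0,0],[1,0,-60,0,0,0],[1,0,-78,0,0,0],[1,0,-95,0,0,0],[1,0,-110,0,0,0],[1,0,-122,0,0,0],[1,0,-130,0,0,0],[1,0,-135,0,0,0],[1,0,-137,0,0,0],[1,0,-137,0,0,0]]])

```text
time: 3.2
tool_pos: [653.7, -1.5, 116.4]
tcp_rot: [180.0, -0.0, 76.0]
ft_force: [0.2, 0.1, -0.3]
finger_gap: 85.2
grip_force: 0.0
```

step_arm(targets=[[[0,0,0,0,0,0],[0,0,0,0,0,0],[0,0,0,0,0,0],[0,0,0,0,0,0],[0,0,0,0,0,0],[0,0,0,0,0,0],[0,0,0,0,0,0],[0,0,0,0,0,0],[0,0,0,0,0,0],[0,0,0,0,0,0]]], fingers=1, newtons=30)

```text
time: 4.03
tool_pos: [653.9, -1.8, 116.8]
tcp_rot: [180.0, -0.0, 76.0]
ft_force: [-1.7, -0.2, 5.6]
finger_gap: 23.2
grip_force: 29.3
```

```bash
python3 - <<'E'
from h import *
w=snap('wrist','w2.png')
s=r.sense();print(s['time'],s['tool_pos'],s['tcp_rot'],s['ft_force'],s['finger_gap'],s['grip_force'])
p0=np.array([653.7,-2,113]);u=np.array([np.cos(np.radians(75.7)),np.sin(np.radians(75.7))])
for t in range(0,47,2):
    q=np.radians(19.307+t);d=166.36*np.cos(q);print(t,np.round(np.r_[u*(157-d),166.36*np.sin(q)-55],1))
E
```

```text
4.0833 [653.87079366  -1.88827861 116.7811639 ] [1.79974518e+02 1.10786365e-03 7.60183339e+01] [-2.69800794  0.2524261   5.76047575] 23.053268059110223 29.26801711320877
0 [-0. -0.  0.]
2 [0.5 1.9 5.4]
4 [ 1.   4.1 10.8]
6 [ 1.6  6.4 16.1]
8 [ 2.3  8.9 21.3]
10 [ 2.9 11.6 26.4]
12 [ 3.7 14.4 31.4]
14 [ 4.4 17.4 36.4]
16 [ 5.2 20.6 41.1]
18 [ 6.1 23.9 45.8]
20 [ 7.  27.4 50.4]
22 [ 7.9 31.  54.8]
24 [ 8.9 34.8 59.1]
26 [ 9.9 38.8 63.3]
28 [10.9 42.8 67.3]
30 [12.  47.  71.1]
32 [13.1 51.4 74.8]
34 [14.2 55.8 78.4]
36 [15.4 60.4 81.8]
38 [16.6 65.1 85. ]
40 [17.8 69.9 88.1]
42 [19.1 74.7 90.9]
44 [20.3 79.7 93.6]
46 [21.6 84.8 96.1]
```

View pics/w2.png

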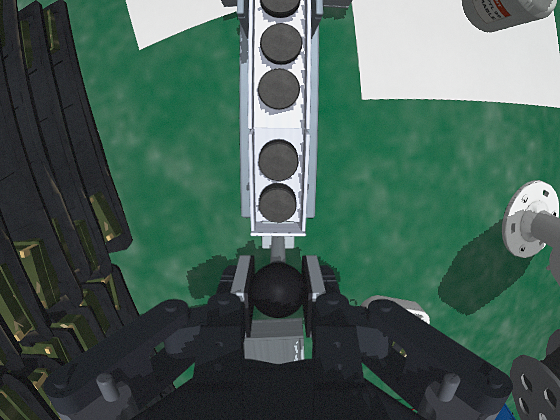

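The ball is pinched between the pads at (278,290) with about 29 N on it. All five caps are still in place.

step_arm(targets=[[[0.1,0.4,1.5,0,0,0],[0.5,1.9,5.4,0,0,0],[0.7,3.0,8.1,0,0,0],[1.0,4.1,10.8,0,0,0],[1.3,5.2,13.5,0,0,0],[1.6,6.4,16.1,0,0,0],[1.9,7.6,18.7,0,0,0],[2.3,8.9,21.3,0,0,0],[2.6,10.2,23.9,0,0,0],[2.9,11.6,26.4,0,0,0],[3.3,13.0,28.9,0,0,0],[3.7,14.4,31.4,0,0,0]]])

```text
time: 5.08
tool_pos: [657.6, 13.0, 147.9]
tcp_rot: [180.0, -0.0, 76.0]
ft_force: [2.7, -2.3, -1.6]
finger_gap: 22.7
grip_force: 29.5
```

step_arm(targets=[[[0.3,1.5,2.5,0,0,0],[0.7,3.0,5.0,0,0,0],[1.1,4.6,7.4,0,0,0],[1.5,6.2,9.7,0,0,0],[1.9,7.8,12.1,0,0,0],[2.4,9.5,14.4,0,0,0],[2.8,11.2,16.7,0,0,0],[3.3,13.0,19.0,0,0,0],[3.5,13.9,20.1,0,0,0],[3.7,14.8,21.2,0,0,0],[3.7,14.8,21.2,0,0,0]]])

```text
time: 6.0
tool_pos: [661.3, 27.7, 169.1]
tcp_rot: [180.0, -0.0, 76.0]
ft_force: [4.8, -1.4, -2.9]
finger_gap: 23.0
grip_force: 29.6
```

```bash
python3 - <<'E'
from h import *
w=snap('wrist','w3.png');a=snap('scene','s3.png');b=snap('top','t3.png')
cv2.imwrite('pics/m3.png',np.hstack([cv2.resize(w['img'][0:300,150:400],(375,450)),cv2.resize(b['img'][170:242,245:305+0],(375,450))]))
s=r.sense();print(s['time'],s['tool_pos'],s['ft_force'],s['finger_gap'],s['grip_force'])
E
```

```text
6.15 [661.22267221  27.41411341 168.85938797] [ 6.066208   -1.31877388 -3.72589176] 23.060200815440574 29.558536112308502
```

View pics/m3.png

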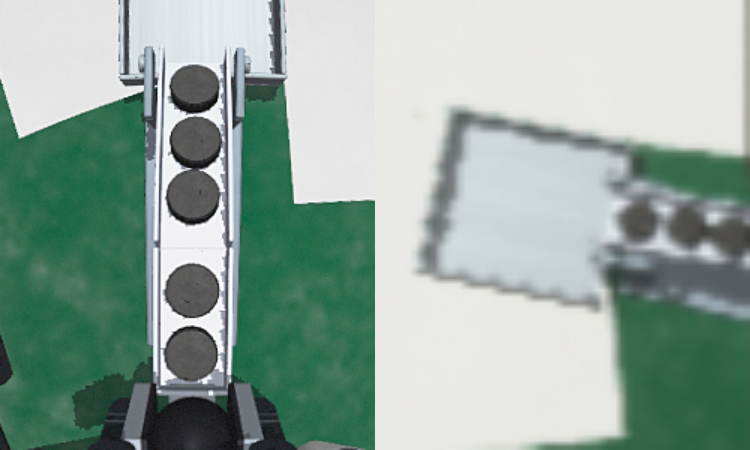

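At about 20° tilt no cap has slid: caps 1 to 5 are at crop y 88, 140, 195, 290 and 352, and the dish is empty.

```bash
cat >> h.py <<'E'
def caps(w):
    g=cv2.cvtColor(w['img'],6)
    m=((g>30)&(g<110)).astype(np.uint8);m[:,:250]=0;m[:,306:]=0;m[275:]=0
    h=cv2.cvtColor(w['img'],cv2.COLOR_BGR2HSV);m[h[...,1]>110]=0
    m=cv2.morphologyEx(m,cv2.MORPH_OPEN,np.ones((7,7)))
    n,l,st,c=cv2.connectedComponentsWithStats(m)
    return [(int(st[i,4]),*np.round(c[i]).astype(int).tolist()) for i in range(1,n) if st[i,4]>200]
def look(n):
    w=snap('wrist',n);s=r.sense()
    t=s['tool_pos']-[653.9,-1.9,116.8]
    print(round(s['time'],2),'tilt',np.degrees(np.arctan2(t[2]+55,157-np.hypot(*t[:2])))-19.307,s['ft_force'].round(1),caps(w))
E
python3 -c "
from h import *
w={'img':cv2.imread('pics/w3.png')};print(caps(w));look('w4.png')"
```

```text
[(676, 280, 56), (820, 280, 93), (921, 278, 130), (974, 278, 193), (939, 277, 236)]
6.2 tilt 20.848300574062133 [ 5.7 -1.1 -3.4] [(671, 279, 56), (812, 280, 93), (922, 278, 129), (980, 278, 193), (962, 277, 236)]
```

step_arm(targets=[[[0.2,0.9,1.1,0,0,0],[0.4,1.8,2.2,0,0,0],[0.7,2.7,3.3,0,0,0],[0.9,3.6,4.4,0,0,0],[1.1,4.5,5.5,0,0,0],[1.4,5.4,6.6,0,0,0],[1.6,6.4,7.7,0,0,0],[1.6,6.4,7.7,0,0,0],[1.6,6.4,7.7,0,0,0],[1.6,6.4,7.7,0,0,0]]])

```text
time: 7.03
tool_pos: [662.8, 33.8, 176.4]
tcp_rot: [180.0, -0.0, 76.0]
ft_force: [5.4, 0.2, -4.1]
finger_gap: 23.0
grip_force: 29.6
```

```bash
python3 -c "
from h import *
look('w5.png')"
```

```text
7.08 tilt 24.337674271541825 [ 5.9 -1.6 -3.5] [(629, 279, 66), (748, 280, 101), (874, 278, 136), (961, 277, 198), (927, 277, 241)]
```

step_arm(targets=[[[0.1,0.5,0.5,0,0,0],[0.2,1.0,1.0,0,0,0],[0.4,1.5,1.6,0,0,0],[0.5,2.0,2.1,0,0,0],[0.5,2.0,2.1,0,0,0],[0.5,2.0,2.1,0,0,0]]])

```text
time: 7.58
tool_pos: [663.3, 35.7, 178.5]
tcp_rot: [180.0, -0.0, 76.0]
ft_force: [6.8, -1.4, -3.0]
finger_gap: 22.9
grip_force: 29.6
```

```bash
python3 -c "
from h import *
look('w6.png')"
```

```text
7.63 tilt 25.34558454985626 [ 5.7 -1.8 -3.9] [(627, 279, 69), (727, 280, 103), (860, 278, 138), (944, 278, 200), (932, 277, 243)]
```

step_arm(targets=[[[0.1,0.5,0.5,0,0,0],[0.2,1.0,1.0,0,0,0],[0.4,1.5,1.5,0,0,0],[0.5,2.0,2.1,0,0,0],[0.5,2.0,2.1,0,0,0],[0.5,2.0,2.1,0,0,0],[0.5,2.0,2.1,0,0,0]]])

```text
time: 8.22
tool_pos: [663.8, 37.7, 180.7]
tcp_rot: [180.0, -0.0, 76.0]
ft_force: [5.6, -1.1, -3.6]
finger_gap: 23.0
grip_force: 29.6
```

```bash
python3 -c "
from h import *
look('w7.png')"
```

```text
8.27 tilt 26.347589796133885 [ 7.3 -1.  -2.4] [(619, 279, 72), (744, 280, 106), (858, 278, 141), (934, 277, 202), (928, 277, 244)]
```

step_arm(targets=[[[0.1,0.5,0.5,0,0,0],[0.3,1.0,1.0,0,0,0],[0.4,1.5,1.5,0,0,0],[0.5,2.0,2.0,0,0,0],[0.5,2.0,2.0,0,0,0],[0.5,2.0,2.0,0,0,0],[0.5,2.0,2.0,0,0,0]]])

```text
time: 8.85
tool_pos: [664.4, 39.7, 182.7]
tcp_rot: [180.0, -0.0, 76.0]
ft_force: [5.2, -0.9, -3.8]
finger_gap: 23.2
grip_force: 29.6
```

```bash
python3 -c "
from h import *
look('w8.png')"
```

```text
8.9 tilt 27.336105176560476 [ 5.7 -0.4 -3.5] [(601, 279, 75), (719, 280, 108), (839, 278, 142), (930, 277, 203), (921, 277, 246)]
```

step_arm(targets=[[[0.1,0.5,0.5,0,0,0],[0.3,1.0,1.0,0,0,0],[0.4,1.5,1.5,0,0,0],[0.5,2.1,1.9,0,0,0],[0.5,2.1,1.9,0,0,0],[0.5,2.1,1.9,0,0,0],[0.5,2.1,1.9,0,0,0]]])

```text
time: 9.48
tool_pos: [664.9, 41.7, 184.6]
tcp_rot: [180.0, 0.0, 76.0]
ft_force: [6.0, -2.2, -2.9]
finger_gap: 22.9
grip_force: 29.6
```

```bash
python3 -c "
from h import *
look('w9.png')"
```

```text
9.53 tilt 28.321392367003288 [ 5.  -1.6 -3.5] [(605, 279, 77), (717, 280, 111), (838, 278, 145), (915, 278, 205), (930, 277, 247)]
```

step_arm(targets=[[[0.1,0.5,0.5,0,0,0],[0.3,1.0,1.0,0,0,0],[0.4,1.5,1.5,0,0,0],[0.5,2.1,1.9,0,0,0],[0.5,2.1,1.9,0,0,0],[0.5,2.1,1.9,0,0,0],[0.5,2.1,1.9,0,0,0]]])

```text
time: 10.12
tool_pos: [665.4, 43.8, 186.6]
tcp_rot: [180.0, 0.0, 76.0]
ft_force: [6.1, -1.7, -3.8]
finger_gap: 22.8
grip_force: 29.6
```

```bash
python3 -c "
from h import *
look('w10.png')"
```

```text
10.17 tilt 29.300253422178205 [ 6.5 -1.1 -3. ] [(596, 279, 80), (696, 280, 113), (826, 278, 147), (900, 278, 207), (902, 277, 249)]
```

step_arm(targets=[[[0.1,0.5,0.5,0,0,0],[0.3,1.0,1.0,0,0,0],[0.4,1.6,1.4,0,0,0],[0.6,2.2,1.9,0,0,0],[0.6,2.2,1.9,0,0,0],[0.6,2.2,1.9,0,0,0],[0.6,2.2,1.9,0,0,0]]])

```text
time: 10.75
tool_pos: [666.0, 45.9, 188.5]
tcp_rot: [180.0, 0.0, 76.0]
ft_force: [4.9, -1.8, -3.5]
finger_gap: 22.9
grip_force: 29.6
```

```bash
python3 -c "
from h import *
look('w11.png')"
```

```text
10.8 tilt 30.321816107083887 [ 5.9 -2.9 -3. ] [(573, 279, 83), (695, 280, 116), (811, 278, 149), (894, 277, 208), (881, 277, 250)]
```

step_arm(targets=[[[0.1,0.5,0.5,0,0,0],[0.3,1.0,1.0,0,0,0],[0.4,1.6,1.4,0,0,0],[0.6,2.2,1.9,0,0,0],[0.6,2.2,1.9,0,0,0],[0.6,2.2,1.9,0,0,0],[0.6,2.2,1.9,0,0,0]]])

```text
time: 11.38
tool_pos: [666.5, 48.1, 190.4]
tcp_rot: [180.0, 0.0, 76.0]
ft_force: [5.5, -1.9, -2.6]
finger_gap: 22.8
grip_force: 29.6
```

```bash
python3 -c "
from h import *
look('w12.png')"
```

```text
11.43 tilt 31.340447329484785 [ 5.3 -2.5 -1.8] [(556, 279, 86), (677, 280, 118), (799, 278, 151), (887, 277, 210), (843, 276, 251)]
```

step_arm(targets=[[[0.1,0.5,0.5,0,0,0],[0.3,1.0,1.0,0,0,0],[0.4,1.6,1.4,0,0,0],[0.6,2.2,1.8,0,0,0],[0.6,2.2,1.8,0,0,0],[0.6,2.2,1.8,0,0,0],[0.6,2.2,1.8,0,0,0]]])

```text
time: 12.02
tool_pos: [667.1, 50.2, 192.2]
tcp_rot: [180.0, 0.0, 76.0]
ft_force: [4.6, -1.3, -2.8]
finger_gap: 22.9
grip_force: 29.6
```

```bash
python3 -c "
from h import *
look('w13.png')"
```

```text
12.07 tilt 32.32401709447154 [ 5.5 -1.7 -2.5] [(567, 279, 89), (676, 280, 121), (792, 278, 153), (884, 277, 212), (809, 277, 252)]
```

step_arm(targets=[[[0.1,0.5,0.5,0,0,0],[0.3,1.0,0.9,0,0,0],[0.4,1.6,1.3,0,0,0],[0.6,2.2,1.8,0,0,0],[0.6,2.2,1.8,0,0,0],[0.6,2.2,1.8,0,0,0],[0.6,2.2,1.8,0,0,0]]])

```text
time: 12.65
tool_pos: [667.7, 52.4, 194.1]
tcp_rot: [180.0, 0.0, 76.0]
ft_force: [3.9, -2.9, -1.7]
finger_gap: 22.8
grip_force: 29.6
```

```bash
python3 -c "
from h import *
look('w14.png')"
```

```text
12.7 tilt 33.32344828963359 [ 4.3 -2.  -1.2] [(560, 279, 92), (683, 280, 124), (782, 278, 156), (876, 277, 214), (777, 277, 253)]
```

step_arm(targets=[[[0.1,0.5,0.5,0,0,0],[0.3,1.0,0.9,0,0,0],[0.4,1.6,1.3,0,0,0],[0.6,2.3,1.7,0,0,0],[0.6,2.3,1.7,0,0,0],[0.6,2.3,1.7,0,0,0],[0.6,2.3,1.7,0,0,0]]])

```text
time: 13.28
tool_pos: [668.3, 54.8, 195.8]
tcp_rot: [180.0, 0.0, 76.0]
ft_force: [4.6, -3.3, -1.9]
finger_gap: 23.0
grip_force: 29.6
```

```bash
python3 -c "
from h import *
look('w15.png')"
```

```text
13.33 tilt 34.37038350479412 [ 4.7 -3.5 -0.7] [(509, 279, 84), (617, 280, 113), (742, 278, 144), (865, 277, 215), (737, 276, 254)]
```

Caps 1 to 3 have begun to slide, and the rear two are still. I hold here.

step_arm(targets=[[[0,0,0,0,0,0],[0,0,0,0,0,0],[0,0,0,0,0,0],[0,0,0,0,0,0],[0,0,0,0,0,0],[0,0,0,0,0,0],[0,0,0,0,0,0],[0,0,0,0,0,0],[0,0,0,0,0,0],[0,0,0,0,0,0],[0,0,0,0,0,0],[0,0,0,0,0,0]]])

```text
time: 14.33
tool_pos: [668.2, 54.8, 195.8]
tcp_rot: [180.0, 0.0, 76.0]
ft_force: [5.5, -2.4, -1.1]
finger_gap: 22.8
grip_force: 29.6
```

```bash
python3 -c "
from h import *
look('w16.png');b=snap('top','t16.png')
w=cv2.imread('pics/w16.png')
cv2.imwrite('pics/m16.png',np.hstack([cv2.resize(w[0:300,150:400],(375,450)),cv2.resize(b['img'][170:242,245:305],(375,450))]))"
```

```text
14.38 tilt 34.3576161352004 [ 3.7 -2.8 -0.8] [(386, 290, 65), (866, 277, 216), (729, 276, 254)]
```

View pics/m16.png

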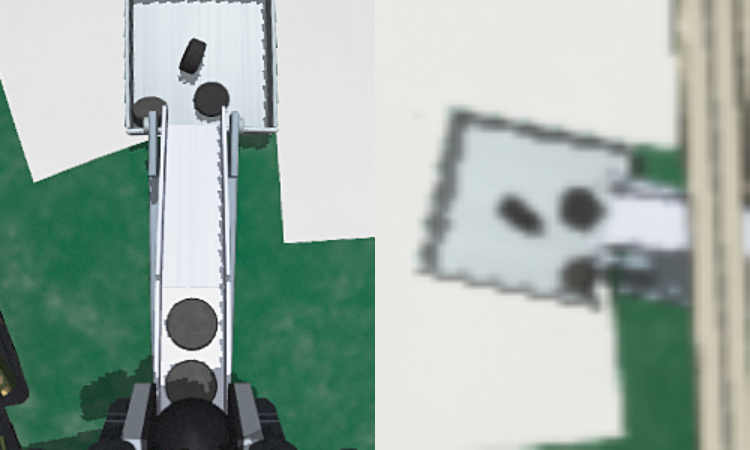

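All three front caps are in the dish: two flat at crop (210,98) and (150,108), and one on its edge at (193,55). Caps 4 and 5 are still in place at (191,322) and (191,380). I lower gently.

step_arm(targets=[[[-0.2,-0.7,-0.5,0,0,0],[-0.6,-2.2,-1.8,0,0,0],[-1.4,-5.5,-4.6,0,0,0],[-2.0,-7.7,-6.4,0,0,0],[-2.5,-9.9,-8.3,0,0,0],[-3.1,-12.0,-10.2,0,0,0],[-3.6,-14.1,-12.1,0,0,0],[-4.1,-16.1,-14.1,0,0,0],[-4.6,-18.1,-16.1,0,0,0],[-5.1,-20.1,-18.2,0,0,0],[-5.6,-22.1,-20.3,0,0,0],[-6.1,-24.0,-22.4,0,0,0]]])

```text
time: 15.43
tool_pos: [662.2, 31.1, 173.1]
tcp_rot: [180.0, -0.0, 76.0]
ft_force: [5.5, -1.7, -1.6]
finger_gap: 23.1
grip_force: 29.7
```

step_arm(targets=[[[-0.5,-1.9,-2.2,0,0,0],[-0.9,-3.7,-4.4,0,0,0],[-1.4,-5.5,-6.6,0,0,0],[-1.8,-7.2,-8.9,0,0,0],[-2.3,-9.0,-11.2,0,0,0],[-2.7,-10.6,-13.5,0,0,0],[-3.2,-12.3,-15.9,0,0,0],[-3.6,-13.9,-18.2,0,0,0],[-4.0,-15.5,-20.6,0,0,0],[-4.4,-17.0,-23.1,0,0,0],[-4.7,-18.5,-25.6,0,0,0],[-5.1,-19.9,-28.1,0,0,0]]])

```text
time: 16.43
tool_pos: [657.0, 11.0, 145.0]
tcp_rot: [180.0, -0.0, 76.0]
ft_force: [5.0, -1.6, -0.4]
finger_gap: 23.2
grip_force: 29.6
```

```bash
python3 -c "
from h import *
look('w17.png');s=r.sense();print(s['tool_pos'],np.array([653.9,-1.9,116.8])-s['tool_pos'])"
```

```text
16.48 tilt 10.537248522076226 [ 6.8 -2.3 -0.7] [(1059, 278, 177), (990, 277, 220)]
[656.90146562  10.75202902 144.4155039 ] [ -3.00146562 -12.65202902 -27.6155039 ]
```

step_arm(targets=[[[-0.4,-1.4,-2.5,0,0,0],[-0.8,-2.8,-5.1,0,0,0],[-1.1,-4.1,-7.7,0,0,0],[-1.4,-5.4,-10.3,0,0,0],[-1.7,-6.6,-12.9,0,0,0],[-2.0,-7.8,-15.6,0,0,0],[-2.3,-8.9,-18.2,0,0,0],[-2.5,-10.0,-20.9,0,0,0],[-2.8,-11.1,-23.6,0,0,0],[-3.0,-12.1,-26.0,0,0,0],[-3.1,-12.8,-27.4,0,0,0],[-3.1,-12.9,-27.8,0,0,0]]])

```text
time: 17.48
tool_pos: [654.0, -1.2, 118.3]
tcp_rot: [-180.0, -0.1, 76.0]
ft_force: [0.4, 1.0, 7.9]
finger_gap: 23.0
grip_force: 30.1
```

step_arm(targets=[[[0,0,0,0,0,0],[0,0,0,0,0,0],[0,0,0,0,0,0],[0,0,0,0,0,0],[0,0,0,0,0,0],[0,0,0,0,0,0],[0,0,0,0,0,0],[0,0,0,0,0,0],[0,0,0,0,0,0],[0,0,0,0,0,0]]], fingers=-1)

```text
time: 18.32
tool_pos: [653.9, -1.7, 117.4]
tcp_rot: [-180.0, 0.0, 76.0]
ft_force: [-0.1, -1.0, -0.0]
finger_gap: 85.4
grip_force: 0.0
```

step_arm(targets=[[[0,0,3,0,0,0],[0,0,12,0,0,0],[0,0,24,0,0,0],[0,0,38,0,0,0],[0,0,52,0,0,0],[0,0,66,0,0,0],[0,0,80,0,0,0],[0,0,94,0,0,0],[0,0,108,0,0,0],[0,0,120,0,0,0],[0,0,128,0,0,0],[0,0,130,0,0,0]]])

```text
time: 19.32
tool_pos: [654.7, -1.8, 249.9]
tcp_rot: [179.8, -0.0, 76.0]
ft_force: [0.7, -0.1, -0.0]
finger_gap: 85.1
grip_force: 0.0
```

```bash
python3 -c "
from h import *
look('w18.png');import time
w=snap('wrist','w19.png');r.sense()
cv2.imwrite('pics/m19.png',cv2.resize(w['img'][0:260,180:380],(500,600)))"
```

```text
19.37 tilt 30.824236721748566 [0.5 0.1 0.3] [(230, 287, 21), (397, 276, 141), (364, 276, 166), (499, 270, 259)]
```

View pics/m19.png

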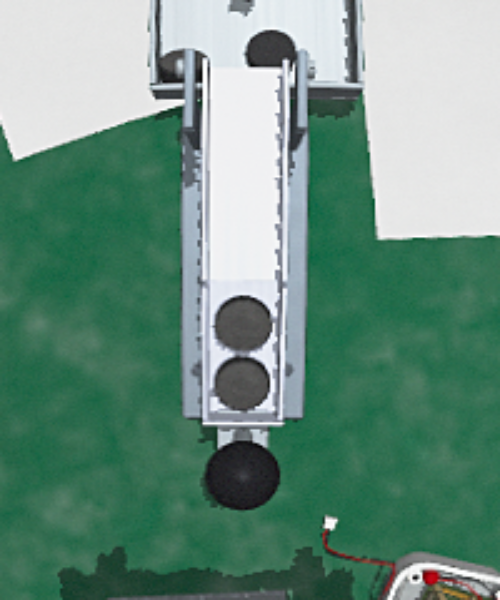

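The tray is level and released. Caps 4 and 5 are in it, at crop (243,322) and (243,383), and caps are in the dish at the top. One check that the cap on edge is at rest.

```bash
python3 -c "
from h import *
o=cv2.imread('pics/t16.png')
L=[o]+[snap('top','t%d.png'%i)['img'] for i in (20,21)]
cs=[cv2.resize(i[175:225,247:297],(250,400)) for i in L];print(cv2.absdiff(cs[1],cs[2]).max(),cv2.absdiff(cs[0][:,:170],cs[2][:,:170]).mean())
for i in L:
  g=cv2.cvtColor(i,6);m=(g[190:216,256:288]<100).astype(np.uint8);n,l,st,c=cv2.connectedComponentsWithStats(m);print([(int(st[k,4]),(c[k]+[256,190]).round(1).tolist()) for k in range(1,n)])
cv2.imwrite('pics/m21.png',np.hstack(cs))
s=r.sense();print(s['time'])"
```

```text
4 2.3516274509803923
[(1, [274.0, 191.0]), (1, [279.0, 192.0]), (7, [286.6, 195.7]), (28, [277.5, 203.0]), (17, [267.8, 204.0]), (1, [284.0, 210.0]), (41, [280.9, 213.7])]
[(1, [269.0, 190.0]), (1, [274.0, 191.0]), (1, [279.0, 192.0]), (7, [286.6, 195.7]), (13, [265.9, 203.2]), (27, [277.5, 202.9]), (41, [280.9, 213.7])]
[(1, [269.0, 190.0]), (1, [274.0, 191.0]), (1, [279.0, 192.0]), (7, [286.6, 195.7]), (13, [265.9, 203.2]), (27, [277.5, 202.9]), (41, [280.9, 213.7])]
19.5167
```

View pics/m21.png

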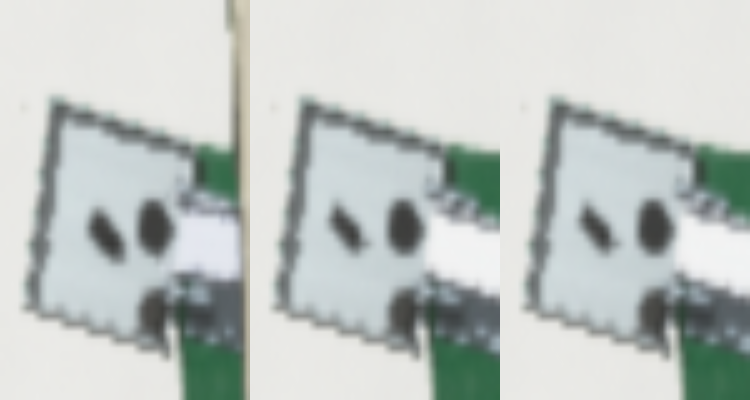

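The cap at the dish's left is standing on edge and has moved only about 2 px in 5 s. I wait a little to see that it stays, and check that the cap at the corner is inside the dish.

step_arm(targets=[[[0,0,0,0,0,0],[0,0,0,0,0,0],[0,0,0,0,0,0],[0,0,0,0,0,0],[0,0,0,0,0,0],[0,0,0,0,0,0],[0,0,0,0,0,0],[0,0,0,0,0,0],[0,0,0,0,0,0],[0,0,0,0,0,0],[0,0,0,0,0,0],[0,0,0,0,0,0]]])

```text
time: 20.52
tool_pos: [653.9, -1.7, 247.4]
tcp_rot: [180.0, 0.0, 76.0]
ft_force: [-0.1, 0.7, 0.3]
finger_gap: 85.6
grip_force: 0.0
```

step_arm(targets=[[[0,0,0,0,0,0],[0,0,0,0,0,0],[0,0,0,0,0,0],[0,0,0,0,0,0],[0,0,0,0,0,0],[0,0,0,0,0,0],[0,0,0,0,0,0],[0,0,0,0,0,0],[0,0,0,0,0,0],[0,0,0,0,0,0],[0,0,0,0,0,0],[0,0,0,0,0,0]]])

```text
time: 21.52
tool_pos: [653.9, -1.7, 247.4]
tcp_rot: [-180.0, 0.0, 76.0]
ft_force: [-0.3, -0.2, -0.4]
finger_gap: 85.6
grip_force: 0.0
```

```bash
python3 -c "
from h import *
b=snap('top','t22.png')
g=cv2.cvtColor(b['img'],6);m=(g[190:216,256:288]<100).astype(np.uint8);n,l,st,c=cv2.connectedComponentsWithStats(m)
f=np.radians(75.7);X=np.array([np.cos(f),np.sin(f)]);Y=np.array([-X[1],X[0]])
C=np.array([onz(b,245+x/7-.43,175+y/7-.43,26)[:2] for x,y in ((90,92),(287,128),(57,268),(250,305))])
print([(round(float((p-C.mean(0))@X),1),round(float((p-C.mean(0))@Y),1)) for p in C])
for k in range(1,n):
  if st[k,4]>10:
    q=c[k]+[256,190];d=onz(b,*q,10)[:2]-C.mean(0);print(q.round(1),'dish xy',d@X,d@Y)
s=r.sense();print(s['time'])"
```

```text
[(48.9, -41.6), (-46.3, -44.7), (45.0, 44.3), (-47.7, 41.9)]
[265.9 203.2] dish xy 11.018893393237164 0.5626819600413477
[277.5 202.9] dish xy -26.497306440175766 -8.624391813301013
[280.9 213.7] dish xy -45.53096428511371 24.548342553812446
21.5667
```

The standing cap has not moved in 2 s, at dish (11,1) mm. In the wrist view the corner cap lies about 9 mm nearer the wall than the one at x = -26, so at about -35. That is flat against the inner wall and inside the limits. I hand in.

```bash
python3 -c "
from bench import r
print(r.hand_in())"
```

```text
the job is handed in; nothing more can be done
None
```

I handed the job in at about 21.6 s: caps 1–3 are in the dish, though one stands on its edge there, unmoving for the last 2 s. Caps 4 and 5 are still in the tray, which lies level and released, and the arm never went near the plate tray. The hand-in returned no verdict.

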